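# Hold the pick box open

### The arm

A 6-joint arm with a two-finger parallel gripper is mounted at the origin on the work surface. World frame = base frame: x ahead of the robot, y to its left, z up, the work surface at z = 0. Lengths are in m, angles in rad, forces in N, time in s.
With the tool pointing down it reaches from about 0.35 to 0.975 m from the base axis. Payload 4.9 kg.
Tool frame: the origin (TCP) lies on the front face of the gripper's body, between the roots of the fingers; the fingertips stand ctrl.finger_overhang ahead of it and the grasp point (between the pads) lies 54 mm ahead of it (ctrl.finger_overhang is the distance from the TCP to the fingertips, in m); z points along the fingers, y is the line along which they close (so a half turn about z gives the same grasp; the last joint's range is limited). The gripper opens to 85 mm and grips with 20 to 120 N. Pads are 22 mm wide; open, the fingers measure 114 mm over their backs; the gripper's body (76 mm by 85 mm) begins 54 mm behind the grasp point. The pads swing forward as they close: fully open they stand 13 mm farther back than shut.
Start: joints at [-1.384, 0.053, 1.613, -0, 1.476, -0.119], TCP at [0.188, -0.596, 0.304] pointing down, gripper open.
Joint ranges: [-3.01, 3.01], [-1.01, 2.22], [0.06, 2.58], [-1.02, 4.17], [0.09, 2.62], [-3.14, 3.14]. Speed limits (rad/s): [2.57, 2.57, 3.14, 3.14, 3.14, 3.14].

### API

Orientations are given as a rotation vector (axis times angle).
In Python, from station import ctrl, vision gives the robot as it stands. The module is installed in compiled form; this text tells all that it offers.
- The arm moves only by the tool drive_tool, never from a script. Its argument "rows" is a list of rows, each a list of 2 entries, a list of its own where there are three numbers: the shift along the tool's x, y, z in m, then the turn about the tool's z in rad. A call has 1 to 10 rows; each row shifts and turns the commanded pose from where the row before left it, along the tool's axes as they then stand; what a row does not reach is not made up. A row lasts 1/10 s, in which the tool goes at most 50 mm and 8.59 degrees, less where a joint would pass 70% of its speed; a pose out of reach is approached as far as the arm can. A call with a gripper value outside its range is refused whole. "jaw" is the closure, from 0 (fully open) to 1 (shut), set as the call begins (left out, the last holds). The fingers move at their own pace and stop on an object; "grip_force" is the grip in N (left out, the last holds). Time passes only in rows, so rows that do not move let the fingers close. It gives the time, the measured TCP pose, the force, the opening and the grip force at its end, in the units of the state.
- ctrl.get_obs(): the state, without advancing time (a new reading comes with each control period).
- vision.get_image(name): name is "scene" or "top" or "wrist"; returns a dict with "image" (420x560x3 uint8, blue, green, red), "vertical_fov" (degrees; the focal length in pixels is half the picture's height over the tangent of half this angle, whatever the lens; pixels are square), "cx", "cy" (the principal point, pixels), "dist_coeffs" ([k1, k2, p1, p2, k3] as OpenCV has them; the pictures are not rectified), "R" (3x3) and "t" (3): a world point X has camera coordinates R X + t. Camera axes: x right, y down, z forward; pixel columns grow to the right and rows downward; lengths in m; the calibration is good to about 2 mm. A picture is of the moment at which its call begins. There is no depth.
- ctrl.finish_job(): hands the job in; it is judged then, once.
The state is a dict: "t": time; "q": joint angles; "dq": joint speeds; "effort": joint torques, N m; "tool_pos": TCP position; "tool_rot": TCP orientation; "contact_force": force on the tool from outside, world axes, zero at the start; "wrist_torque": the same for the moment, N m; "opening": finger opening in m; "grip_force": force on a finger pad.
Only numpy, scipy, OpenCV 4.12 (cv2) and the standard library are available. Lean on these libraries where they do the work, as an engineer would, in place of code of your own. Each camera call takes 0.05 s, during which the arm holds its last target. There are 200 camera calls.

### The job

The bartender needs a cocktail pick but a bitters bottle has been left standing on the lid of the walnut pick box. First set that bottle down upright in the empty well of the marble bitters tray and let go of it; then raise the lid of the box and hold it open at about 60 degrees. The lid falls shut if released, so finish while still holding it steady at that angle, and leave everything else on the counter where it stands.

Things in the scene. Friction and masses are not known exactly. Their poses are not given: they have to be found in the camera images.
- pickbox: Walnut pick box, fixed to the counter, 120 mm deep (its x) by 240 mm wide (its y), 85 mm high with the lid shut. Origin: centre of the underside. Its -x side, with the brass pull, faces the robot; z up. The lid is the upper 25 mm of the box, a hollow cap with a flat top at 85 mm; it turns on a hinge along the box's far (+x) upper rim, 60 mm above the counter.
- lid (a joint): Opening angle of the box lid in rad: 0 shut, growing as the pull side goes up and over away from the robot; 60 degrees is 1.05. A hinge stop ends it at 1.40, short of upright, so the lid (about 0.4 kg) always falls shut when released; the hinge is almost frictionless.
- lid_pull (a point): Middle of the brass bar pull on the lid's front face: a round bar 10 mm in diameter and 110 mm long, parallel to the box's y axis, its axis 38 mm out from the lid's front face and 72.5 mm above the counter when shut; two 8 mm posts, 84 mm apart, join it to the lid; free space below it. It moves with the lid.
- lid_hinge (a point): Middle of the lid's hinge line, which runs along the box's y axis; 60 mm above the counter, 158 mm behind the pull and 12.5 mm below it when shut.
- bitters: Bitters dasher bottle to be moved, amber glass with an orange label, standing loose on the flat top of the pick box lid. Upright, 145 mm tall, 0.26 kg. Origin: centre of its underside, z up. Body 50 mm in diameter up to 80 mm, shoulder narrowing up to 104 mm, neck 22 mm in diameter from 104 to 120 mm, steel dasher top 24 mm in diameter from 120 to 139 mm with a small spout above. The neck and top are good to grip from above.
- tray: White marble bitters tray, fixed to the counter, 90 mm (its x) by 290 mm (its y), 18 mm thick, origin at the centre of the underside. Three round wells in a row along its y, 90 mm apart, each 59 mm in diameter and 10 mm deep; the middle one and the one at the -y end hold other bottles, the one at the +y end is empty.
- empty_well (a point): Centre of the floor of the empty well at the +y end of the tray, 8 mm above the counter; its rim is 10 mm higher.
- bitters_b: Bystander: bitters bottle of the same shape, green glass with a paper label, in the tray's middle well. Origin: centre of underside.
- bitters_c: Bystander: bitters bottle of the same shape, amber glass with a blue label, in the well at the tray's -y end. Origin: centre of underside.
- canister: Bystander: screw-top glass canister of dried orange wheels with a brass lid, 108 mm in diameter, 176 mm tall with its knob. Origin: centre of underside.
- julep_cup: Bystander: silver julep cup, 78 mm in diameter at the rim, 96 mm tall. Origin: centre of underside.
- mallet: Bystander: steel ice mallet lying flat, head 50 mm in diameter and 90 mm long, walnut handle 200 mm long. Origin: on the counter under the head.
- jigger: Bystander: copper double jigger, 46 mm in diameter, 88 mm tall. Origin: centre of underside.

How it is judged:
On the way, in this order (a step that is already met when the one before it is completed fails the run):
1. the bitters bottle stands upright in the empty well, let go (horizontal distance between bitters and empty_well below 0.008 m and z of bitters in the frame of tray below 0.013 m and angle between bitters's own z axis and vertical below 0.1 rad and contact force between each of the arm, the fingers and bitters below 0.1 N and linear speed of bitters below 0.03 m/s), for 0.2 s.
2. the robot holds the lid open at about 60 degrees (value of joint lid between 0.92 and 1.18 rad and contact force between any of the fingers, the arm and lid above 0.3 N and velocity of joint lid between -0.1 and 0.1 rad/s), for 0.3 s.
At the end, for the whole second after the job is handed in: The bitters bottle stands upright, at rest and released in the formerly empty well of the tray (within 8 mm of its centre, seated on its floor); the lid is open between 0.92 and 1.18 rad (about 53 to 68 degrees), still, carried by the robot with more than 0.3 N and touched by no other loose thing (all of step 1 and all of step 2 and contact force between each of bitters, bitters_b, bitters_c, canister, julep_cup, mallet, jigger and lid below 0.1 N); the arm keeps its last pose, push and grip.
It fails at once if the lid is lifted with the bottle still on it (value of joint lid above 0.12 rad and z of bitters in the frame of pickbox above 0.06 m and horizontal distance between bitters and pickbox below 0.14 m and contact force between bitters and lid above 0.1 N).
It fails at once if the bitters bottle is knocked over (angle between bitters's own z axis and vertical above 0.7 rad).
It fails at once if the bitters bottle is dropped or flung (linear speed of bitters above 0.7 m/s and contact force between each of the fingers, the arm and bitters below 0.1 N).
It fails at once if another thing on the counter is disturbed (distance of any of bitters_b, bitters_c, canister, julep_cup, mallet, jigger from where it was at the start of the episode above 0.03 m or angle between any of bitters_b, bitters_c, canister, julep_cup, mallet, jigger's own z axis and vertical above 0.4 rad).
It also fails if it takes over 51 s, if anything falls off the work surface, if the arm or the gripper's body presses on something with over 40 N, if the wrist force passes 120 N, or if a joint passes its speed limit or range.

## Working session

There is one attempt and no reset: what is moved stays moved. The work goes in short steps, Python scripts to look and compute and a tool call to move; the robot and the scene stay as the last step left them, time stands still between calls to the robot, and variables do not carry over. Pictures are saved under pics/ and viewed, at most 10 in all, crops included, and the job is handed in when it is done.

Besides the shell and the picture viewer there is one more tool, called after "Emit:" as name([rows], argument=value, ...), one row to a line, values as JSON. drive_tool: Moves the arm, as the interface text tells. Its arguments: {"type":"object","properties":{"rows":{"type":"array","items":{"type":"array"}},"jaw":{"type":"number"},"grip_force":{"type":"number"}},"required":["rows"]}

```bash
mkdir -p pics; cat > h.py <<'E'
import numpy as np, cv2
from scipy.spatial.transform import Rotation as Ro
from station import ctrl, vision
def get(n,save=None):
    d=vision.get_image(n)
    d['f']=210/np.tan(np.radians(d['vertical_fov'])/2)
    d['K']=np.array([[d['f'],0,d['cx']],[0,d['f'],d['cy']],[0,0,1]])
    d['R']=np.array(d['R']);d['t']=np.array(d['t'])
    d['D']=np.array(d['dist_coeffs'],float)
    if save: cv2.imwrite('pics/'+save,d['image'])
    return d
def plane(d,uv,z):
    p=cv2.undistortPoints(np.array(uv,float).reshape(-1,1,2),d['K'],d['D']).reshape(-1,2)
    r=np.c_[p,np.ones(len(p))]@d['R']; c=-d['R'].T@d['t']
    return c+r*((z-c[2])/r[:,2])[:,None]
def proj(d,X):
    return cv2.projectPoints(np.array(X,float).reshape(-1,1,3),cv2.Rodrigues(d['R'])[0],d['t'],d['K'],d['D'])[0].reshape(-1,2)
E
python3 - <<'E'
from h import *
for n in('scene','top'):
    d=get(n,n+'0.png');print(n,-d['R'].T@d['t'],d['f'])
print(ctrl.get_obs(),ctrl.finger_overhang)
E
```

```text
scene [1.41669175 0.67675692 0.97669058] 454.0651217079124
top [ 0.47868172 -0.01076333  1.40524431] 509.1314514827634
{'t': 0.1, 'q': array([-1.38398388e+00,  5.33080539e-02,  1.61417404e+00, -2.06817580e-05,
        1.47601756e+00, -1.19010611e-01]), 'dq': array([ 0.0009447 , -0.0018944 , -0.00399809, -0.00194162, -0.00219405,
        0.00025806]), 'effort': array([ 1.26475356e-03, -3.94902885e+01, -3.71360707e+01, -4.71829730e-05,
        3.90198897e-03, -9.36808220e-06]), 'tool_pos': array([ 0.18808172, -0.59556848,  0.3027648 ]), 'tool_rot': array([-3.10305246e+00, -4.78228740e-01,  1.33769223e-04]), 'contact_force': array([ 1.08447871, -0.395037  ,  0.59794446]), 'wrist_torque': array([-0.00205144,  0.00450815,  0.0409771 ]), 'grip_force': 0.0, 'opening': 0.08521627195061654} 0.0726
```

View pics/scene0.png

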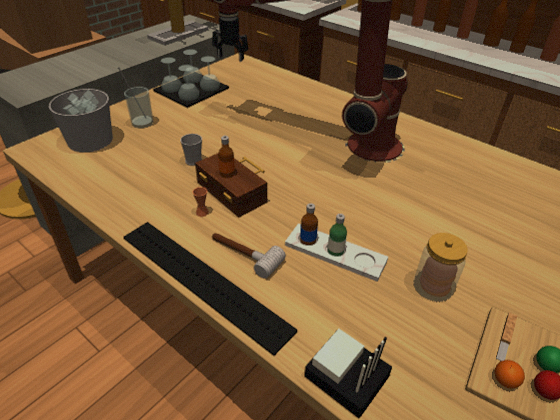

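View pics/top0.png

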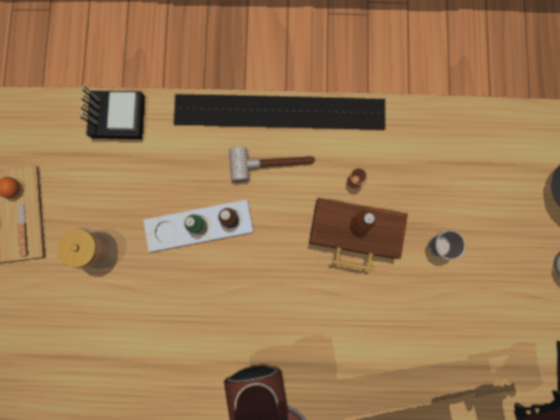

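The scene view shows the bottle on the box lid, with the tray's empty well at (365,262). In the top view the box is at (358,228), its pull at (353,266), the bottle cap at (369,218), the tray at (198,226) and the empty well at (166,232).

```bash
python3 - <<'E'
from h import *
d=get('top');im=d['image'];hsv=cv2.cvtColor(im,cv2.COLOR_BGR2HSV)
def big(m,x0,x1,y0,y1):
    k=np.zeros_like(m);k[y0:y1,x0:x1]=m[y0:y1,x0:x1]
    k=cv2.morphologyEx(k,cv2.MORPH_CLOSE,np.ones((5,5)))
    c=max(cv2.findContours(k,0,1)[0],key=cv2.contourArea);return c
def rect(c,z,name):
    P=plane(d,cv2.convexHull(c).reshape(-1,2),z)[:,:2]
    print(name,cv2.minAreaRect((P*1000).astype(np.float32)))
tr=big(((hsv[...,1]<60)&(hsv[...,2]>120)).astype(np.uint8)*255,135,265,190,260); rect(tr,.018,'tray')
bx=big((hsv[...,2]<115).astype(np.uint8)*255,300,415,190,262); rect(bx,.085,'box')
cv2.drawContours(im,[tr,bx],-1,(0,255,0),1)
print('bottle cap top z=.225', plane(d,[[369,218]],.225), 'well rim',plane(d,[[166,232]],.018),'pull',plane(d,[[353,266]],.0725))
c=np.hstack([cv2.resize(im[185:285,295:420],None,fx=3.2,fy=3.2),cv2.resize(im[185:285,135:260],None,fx=3.2,fy=3.2)])
cv2.imwrite('pics/top1.png',c)
E
```

```text
tray ((583.92138671875, 214.40272521972656), (93.67271423339844, 292.42852783203125), 12.299973487854004)
box ((573.77294921875, -211.87850952148438), (240.49642944335938, 135.35816955566406), 80.96725463867188)
bottle cap top z=.225 [[ 0.59497268 -0.21793093  0.225     ]] well rim [[0.563973   0.30064493 0.018     ]] pull [[ 0.48330951 -0.2034519   0.0725    ]]
```

View pics/top1.png

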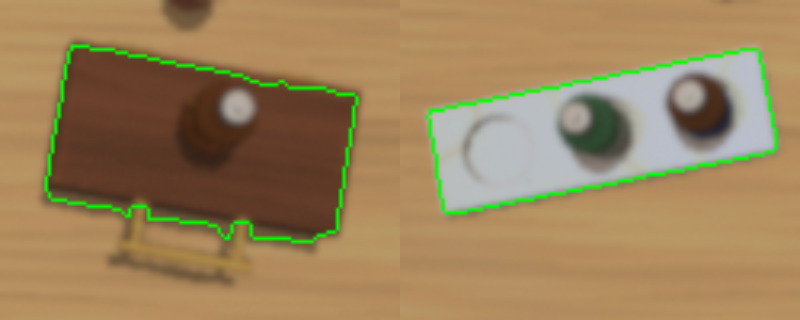

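Emit:
drive_tool([
  [[0.042, -0.02, -0.01], 0],
  [[0.042, -0.02, -0.01], 0],
  [[0.042, -0.02, -0.01], 0],
  [[0.042, -0.02, -0.01], 0],
  [[0.042, -0.02, -0.01], 0],
  [[0.042, -0.02, -0.01], 0],
  [[0.042, -0.02, -0.01], 0],
  [[0.042, -0.02, -0.01], 0],
  [[0.042, -0.02, -0.01], 0],
  [[0.03, -0.02, 0], 0],
])

```text
t: 1.15
tool_pos: [0.5189, -0.2807, 0.3955]
tool_rot: [3.103, 0.48, 0.003]
contact_force: [-0.5, -1.2, 0.4]
opening: 0.0856
grip_force: 0.0
```

Emit:
drive_tool([
  [[0, 0, 0], -0.109],
  [[0, 0, 0], -0.109],
  [[0, 0, 0], -0.109],
  [[0, 0, 0], -0.109],
  [[0, 0, 0], -0.109],
  [[0, 0, 0], -0.109],
  [[0, 0, 0], -0.109],
  [[0, 0, 0], -0.109],
  [[0, 0, 0], -0.109],
  [[0, 0, 0], -0.109],
])

```text
t: 2.15
tool_pos: [0.5169, -0.2824, 0.3934]
tool_rot: [-2.402, -2.024, 0.0]
contact_force: [-0.5, -0.8, 0.7]
opening: 0.0854
grip_force: 0.0
```

```bash
python3 - <<'E'
from h import *
o=ctrl.get_obs();print(o['t'],o['tool_pos'],Ro.from_rotvec(o['tool_rot']).as_matrix().round(3))
d=get('wrist','w0.png');print(d['R'].round(3),-d['R'].T@d['t'],d['f'],d['D'])
E
```

```text
2.15 [ 0.5168892  -0.28236204  0.39338116] [[ 0.17   0.986 -0.001]
 [ 0.986 -0.17   0.001]
 [ 0.    -0.001 -1.   ]]
[[ 0.986 -0.169 -0.001]
 [-0.163 -0.95   0.266]
 [-0.046 -0.262 -0.964]] [ 0.52791113 -0.21585369  0.46340022] 343.77501402033715 [-0.04809718  0.          0.          0.          0.        ]
```

View pics/w0.png

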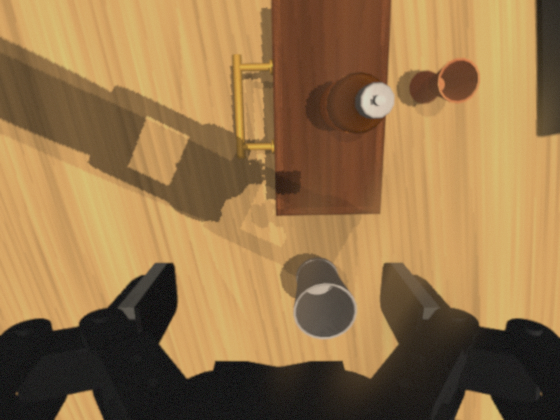

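The wrist view shows the cap disk at about (376,100), the bar from (237,55) to (241,155), the lid's left (pull-side) edge at x≈274 and its lower right corner at (380,213).

```bash
python3 - <<'E'
from h import *
d=get('wrist');hsv=cv2.cvtColor(d['image'],cv2.COLOR_BGR2HSV)
m=((hsv[...,1]<50)&(hsv[...,2]>110)).astype(np.uint8);k=np.zeros_like(m);k[75:125,350:400]=m[75:125,350:400]
c=max(cv2.findContours(k,0,1)[0],key=cv2.contourArea);ce=cv2.minEnclosingCircle(c)
print(ce,cv2.minAreaRect(c),'cap',plane(d,[ce[0]],.224))
b=plane(d,[[237,55],[241.5,155]],.0725);print('bar',b,b.mean(0),np.linalg.norm(b[0]-b[1]))
v=b[0]-b[1];print('yaw',np.degrees(np.arctan2(-v[0],v[1])))
e=plane(d,[[276,214],[380,213]],.085);print('corners',e,np.linalg.norm(e[0]-e[1]))
o=ctrl.get_obs();Rm=Ro.from_rotvec(o['tool_rot']).as_matrix()
print('shift',Rm.T@(np.r_[plane(d,[ce[0]],.224)[0,:2],.266]-o['tool_pos']))
E
```

```text
((377.2811279296875, 100.67736053466797), 17.63075065612793) ((377.0, 101.0), (34.0, 32.0), 90.0) cap [[ 0.59440624 -0.21715563  0.224     ]]
bar [[ 0.49444866 -0.14703091  0.0725    ]
 [ 0.47890394 -0.25168428  0.0725    ]] [ 0.4866763 -0.1993576  0.0725   ] 0.10580153708251908
yaw -8.448675765941166
corners [[ 0.50642536 -0.32314266  0.085     ]
 [ 0.62448281 -0.34184479  0.085     ]] 0.11952962498541692
shift [0.07766936 0.06503585 0.12739228]
```

Emit:
drive_tool([
  [[0.026, 0.022, 0.01], 0],
  [[0.026, 0.022, 0.02], 0],
  [[0.026, 0.021, 0.02], 0],
  [[0, 0, 0.02], 0],
  [[0, 0, 0.02], 0],
  [[0, 0, 0.02], 0],
  [[0, 0, 0.017], 0],
  [[0, 0, 0], 0],
  [[0, 0, 0], 0],
])

```text
t: 3.15
tool_pos: [0.5946, -0.217, 0.2669]
tool_rot: [-2.408, -2.017, 0.0]
contact_force: [0.6, 0.2, 0.1]
opening: 0.0855
grip_force: 0.0
```

```bash
python3 - <<'E'
from h import *
o=ctrl.get_obs();print(o['t'],o['tool_pos'])
d=get('wrist','w1.png')
E
```

```text
3.15 [ 0.59456405 -0.21701518  0.26685731]
```

View pics/w1.png

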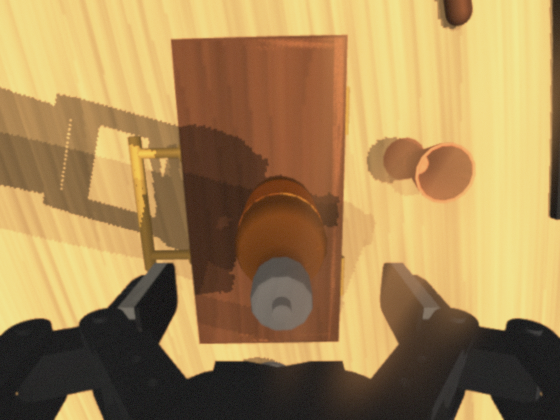

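The cap at (281,295) is centred between the fingers (175 and 383). The lid corners are (173,39), (346,36), (338,342) and (200,343).

Emit:
drive_tool([
  [[0, 0, 0], 0],
  [[0, 0, 0], 0],
  [[0, 0, 0], 0],
  [[0, 0, 0], 0],
  [[0, 0, 0], 0],
  [[0, 0, 0], 0],
  [[0, 0, 0], 0],
  [[0, 0, 0], 0],
], jaw=1, grip_force=35)

```text
t: 4.0
tool_pos: [0.5948, -0.217, 0.2674]
tool_rot: [2.406, 2.018, 0.001]
contact_force: [0.1, -0.1, 1.9]
opening: 0.0228
grip_force: 34.4
```

```bash
python3 - <<'E'
from h import *
o=ctrl.get_obs();print(o['t'],o['tool_pos'],o['opening'],o['grip_force'],o['contact_force'])
d=get('wrist')
q=plane(d,[[173,39],[346,36],[338,342],[200,343]],.085);print(q,q.mean(0))
print([np.linalg.norm(q[i]-q[i-1]) for i in range(4)],np.degrees(np.arctan2(*(q[1]-q[0])[1::-1])),np.degrees(np.arctan2(*(q[2]-q[3])[1::-1])))
b=plane(d,[[135,138],[150,265]],.0725);print('bar',b,b.mean(0),np.linalg.norm(b[0]-b[1]))
E
```

```text
4.0 [ 0.59482984 -0.21703864  0.26735606] 0.02276382096001025 34.427250623703 [ 0.14557505 -0.08833385  1.90706772]
[[ 0.54441237 -0.0882037   0.085     ]
 [ 0.66031219 -0.10698926  0.085     ]
 [ 0.62408855 -0.34443488  0.085     ]
 [ 0.50679253 -0.32488759  0.085     ]] [ 0.58390141 -0.21612886  0.085     ]
[np.float64(0.23965499719234803), np.float64(0.11741237558719479), np.float64(0.24019278809925682), np.float64(0.1189136360780109)] -9.206688762758526 -9.461348928009402
bar [[ 0.49555092 -0.14766337  0.0725    ]
 [ 0.47844276 -0.25142354  0.0725    ]] [ 0.48699684 -0.19954346  0.0725    ] 0.10516112889670573
```

Emit:
drive_tool([
  [[0, 0, -0.015], 0],
  [[0, 0, -0.03], 0],
  [[0, 0, -0.035], 0],
  [[0, 0, -0.03], 0],
  [[0.02, -0.005, -0.01], 0],
  [[0.035, -0.008, 0], 0],
  [[0.035, -0.008, 0], 0],
  [[0.035, -0.008, 0], 0],
  [[0.035, -0.008, 0], 0],
  [[0.035, -0.008, 0], 0],
])

```text
t: 5.05
tool_pos: [0.5831, -0.0148, 0.3856]
tool_rot: [-2.405, -2.018, 0.002]
contact_force: [1.0, 0.5, -2.7]
opening: 0.0231
grip_force: 34.6
```

Emit:
drive_tool([
  [[0.035, -0.008, 0], 0],
  [[0.035, -0.008, 0], 0],
  [[0.035, -0.008, 0], 0],
  [[0.035, -0.008, 0], 0],
  [[0.035, -0.008, 0], 0],
  [[0.02, -0.005, 0], 0],
  [[0, 0, 0], -0.13],
  [[0, 0, 0], -0.13],
  [[0, 0, 0], -0.13],
  [[0, 0, 0], 0],
])

```text
t: 6.05
tool_pos: [0.5729, 0.1835, 0.3856]
tool_rot: [-1.968, -2.446, 0.003]
contact_force: [-0.3, -0.4, -3.1]
opening: 0.0229
grip_force: 34.6
```

```bash
python3 - <<'E'
from h import *
o=ctrl.get_obs();print(o['t'],o['tool_pos'],o['opening'],Ro.from_rotvec(o['tool_rot']).as_matrix().round(3))
d=get('wrist','w2.png');print(proj(d,[.5645,.3018,.018]))
E
```

```text
6.05 [0.57285987 0.18346201 0.38559077] 0.022894531275194505 [[-0.214  0.977 -0.003]
 [ 0.977  0.214 -0.   ]
 [ 0.    -0.003 -1.   ]]
[[294.08813616  72.64147847]]
```

View pics/w2.png

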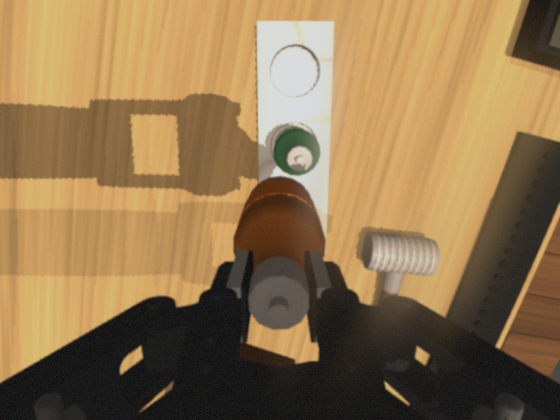

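The held bottle hangs straight. The empty well's rim spans columns 270–320 and rows 45–97, so its centre is (295,71), and the tray edges are at 257 and 333.

```bash
python3 - <<'E'
from h import *
o=ctrl.get_obs();Rm=Ro.from_rotvec(o['tool_rot']).as_matrix()
d=get('wrist');hsv=cv2.cvtColor(d['image'],cv2.COLOR_BGR2HSV)
p=plane(d,[[295,71],[270,71],[320,71],[257,21],[333,21]],.018);print(p)
print(np.linalg.norm(p[1]-p[2]),np.linalg.norm(p[3]-p[4]))
print('shift',Rm.T@(np.r_[p[0,:2],.190]-o['tool_pos']))
E
```

```text
[[0.56580011 0.30373174 0.018     ]
 [0.5365467  0.29738084 0.018     ]
 [0.59505282 0.31016667 0.018     ]
 [0.51032906 0.34829834 0.018     ]
 [0.59668894 0.36719938 0.018     ]]
0.05988692557661583 0.08840406289468228
shift [0.11917896 0.01882665 0.19580985]
```

Emit:
drive_tool([
  [[0.02, 0.003, 0], 0],
  [[0.03, 0.005, 0], 0],
  [[0.03, 0.005, 0], 0],
  [[0.025, 0.004, 0], 0],
  [[0.0135, 0.0015, 0], 0],
  [[0, 0, 0.04], 0],
  [[0, 0, 0.04], 0],
  [[0, 0, 0.04], 0],
  [[0, 0, 0.03], 0],
  [[0, 0, 0.015], 0],
])

```text
t: 7.15
tool_pos: [0.5649, 0.3014, 0.2175]
tool_rot: [-1.97, -2.443, 0.01]
contact_force: [-1.1, 0.0, -2.1]
opening: 0.0232
grip_force: 34.7
```

```bash
python3 - <<'E'
from h import *
o=ctrl.get_obs();print(o['t'],o['tool_pos'],o['opening'],o['contact_force'])
d=get('scene','s2.png');x,y=proj(d,[.565,.302,.05])[0].astype(int);print(x,y)
d2=get('wrist')
c=cv2.resize(d['image'][y-60:y+60,x-70:x+70],(560,480),interpolation=cv2.INTER_CUBIC);cv2.imwrite('pics/s2c.png',c)
E
```

```text
7.15 [0.56491759 0.30141375 0.21749293] 0.02315757234592834 [-1.05237265  0.04024397 -2.09127988]
365 250
```

View pics/s2c.png

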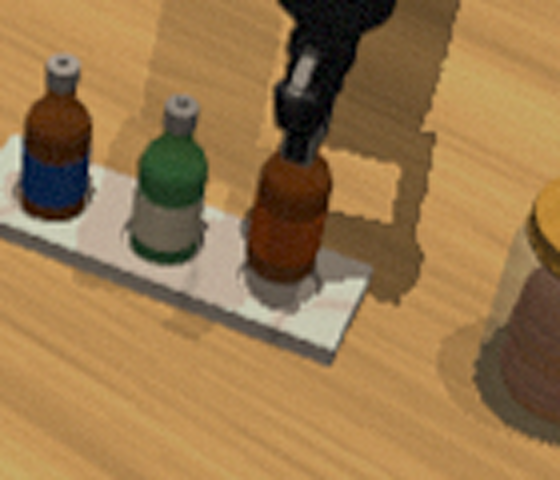

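The bottle hangs about 35 mm above the well and lined up with it. I'll lower it slowly.

Emit:
drive_tool([
  [[0.001, 0, 0.005], 0],
  [[0, 0, 0.005], 0],
  [[0, 0, 0.005], 0],
  [[0, 0, 0.004], 0],
  [[0, 0, 0.003], 0],
  [[0, 0, 0.002], 0],
  [[0, 0, 0.001], 0],
  [[0, 0, 0], 0],
  [[0, 0, 0], 0],
])

```text
t: 8.15
tool_pos: [0.5665, 0.3035, 0.1971]
tool_rot: [1.97, 2.447, 0.0]
contact_force: [-0.5, -0.5, -2.5]
opening: 0.0225
grip_force: 34.8
```

Emit:
drive_tool([
  [[0, 0, 0.002], 0],
  [[0, 0, 0.002], 0],
  [[0, 0, 0.002], 0],
  [[0, 0, 0], 0],
  [[0, 0, 0], 0],
])

```text
t: 8.65
tool_pos: [0.5664, 0.3034, 0.1908]
tool_rot: [-1.97, -2.447, 0.0]
contact_force: [0.5, -0.5, -3.0]
opening: 0.0227
grip_force: 34.9
```

Emit:
drive_tool([
  [[0, 0, 0.001], 0],
  [[0, 0, 0], 0],
  [[0, 0, 0], 0],
])

```text
t: 8.95
tool_pos: [0.5667, 0.3036, 0.1904]
tool_rot: [1.97, 2.447, 0.001]
contact_force: [-0.0, -0.6, -0.3]
opening: 0.0225
grip_force: 34.8
```

The floor took the weight at the predicted height, so I'm releasing.

Emit:
drive_tool([
  [[0, 0, 0], 0],
  [[0, 0, 0], 0],
  [[0, 0, 0], 0],
  [[0, 0, 0], 0],
  [[0, 0, 0], 0],
  [[0, 0, 0], 0],
  [[0, 0, 0], 0],
  [[0, 0, 0], 0],
], jaw=0)

```text
t: 9.75
tool_pos: [0.5665, 0.3035, 0.1899]
tool_rot: [1.97, 2.447, -0.0]
contact_force: [0.2, 0.2, 0.2]
opening: 0.0855
grip_force: 0.0
```

Emit:
drive_tool([
  [[0, 0, -0.02], 0],
  [[0, 0, -0.04], 0],
  [[0, 0, -0.045], 0],
  [[-0.02, -0.003, -0.045], 0],
  [[-0.04, -0.005, -0.03], 0],
  [[-0.04, -0.005, 0], 0],
  [[-0.02, -0.003, 0], 0],
  [[0, 0, 0], 0],
  [[0, 0, 0], 0],
])

```text
t: 10.65
tool_pos: [0.5764, 0.1829, 0.3696]
tool_rot: [-1.971, -2.446, -0.0]
contact_force: [0.0, -0.3, 0.3]
opening: 0.0855
grip_force: 0.0
```

```bash
python3 - <<'E'
from h import *
o=ctrl.get_obs();print(o['t'],o['tool_pos'],o['opening'],o['contact_force'])
d=get('wrist','w3.png');s=get('scene')['image']
x,y=365,240
c=np.hstack([d['image'][:300],cv2.resize(s[y-60:y+60,x-48:x+48],(240,300))]);cv2.imwrite('pics/c3.png',c)
print(proj(d,[[.5655,.303,.018],[.5655,.303,.147]]))
E
```

```text
10.65 [0.57636934 0.18289662 0.36962549] 0.08547714260490552 [ 0.01815067 -0.30834077  0.32896941]
[[291.892863    68.95172657]
 [297.99391103  47.67271464]]
```

View pics/c3.png

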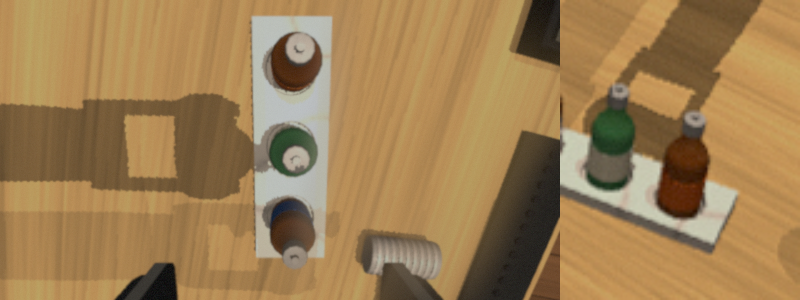

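The bottle sits upright in the well, with its cap at (299,47) against the predicted (298,48). Next is the pull.

Emit:
drive_tool([
  [[-0.0355, -0.017, 0], 0],
  [[-0.0355, -0.017, 0], 0],
  [[-0.0355, -0.017, 0], 0],
  [[-0.0355, -0.017, 0], 0],
  [[-0.0355, -0.017, 0], 0],
  [[-0.0355, -0.017, 0], 0],
  [[-0.0355, -0.017, 0], 0],
  [[-0.0355, -0.017, 0], 0],
  [[-0.0355, -0.017, 0], 0],
  [[-0.0355, -0.017, 0], 0],
], jaw=0.62, grip_force=20)

```text
t: 11.75
tool_pos: [0.486, -0.2006, 0.3696]
tool_rot: [-1.968, -2.449, -0.0]
contact_force: [0.2, -0.4, 0.3]
opening: 0.0329
grip_force: 0.0
```

Emit:
drive_tool([
  [[0, 0, 0.04], 0.125],
  [[0, 0, 0.04], 0.125],
  [[0, 0, 0.04], 0.125],
  [[0, 0, 0.02], 0],
  [[0, 0, 0], 0],
  [[0, 0, 0], 0],
])

```text
t: 12.35
tool_pos: [0.4866, -0.1995, 0.2301]
tool_rot: [-2.39, -2.039, -0.0]
contact_force: [0.0, -0.3, 1.1]
opening: 0.0323
grip_force: 0.0
```

```bash
python3 - <<'E'
from h import *
o=ctrl.get_obs();Rm=Ro.from_rotvec(o['tool_rot']).as_matrix();print(o['t'],o['tool_pos'],o['opening'],Rm.round(3))
d=get('wrist','w4.png')
print('shift',Rm.T@(np.r_[.487,-.1998,.124]-o['tool_pos']))
print(proj(d,[[.487,-.1998,.0725],[.4958,-.1455,.0725],[.4782,-.2541,.0725]]))
E
```

```text
12.35 [ 0.48661434 -0.19954125  0.23014774] 0.03233020616980331 [[ 0.158  0.987  0.   ]
 [ 0.987 -0.158  0.   ]
 [ 0.     0.    -1.   ]]
shift [-0.00020734  0.00041685  0.10614773]
[[279.74683862 216.44432318]
 [280.05724297 135.23707028]
 [279.46671015 288.17428559]]
```

View pics/w4.png

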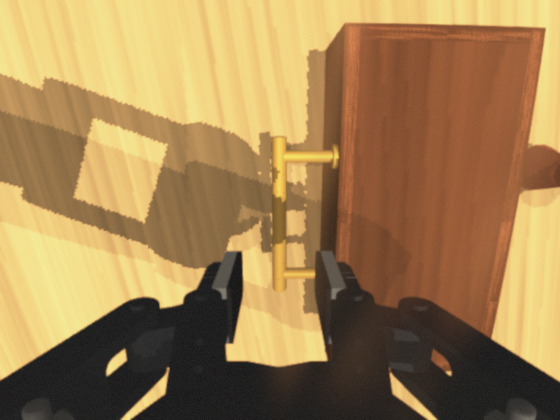

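The bar runs along column 279.5 from row 137 to 290, matching the prediction and midway between the fingers (242/318). Descending.

Emit:
drive_tool([
  [[0, 0, 0.02], 0],
  [[0, 0, 0.025], 0],
  [[0, 0, 0.02], 0],
  [[0, 0, 0.015], 0],
  [[0, 0, 0.015], 0],
  [[0, 0, 0.01], 0],
  [[0, 0, 0], 0],
  [[0, 0, 0], 0],
], jaw=0.68)

```text
t: 13.2
tool_pos: [0.4864, -0.2003, 0.1252]
tool_rot: [2.391, 2.036, 0.0]
contact_force: [0.3, 0.2, 0.5]
opening: 0.0272
grip_force: 0.0
```

Emit:
drive_tool([
  [[0, 0, 0], 0],
  [[0, 0, 0], 0],
  [[0, 0, 0], 0],
  [[0, 0, 0], 0],
  [[0, 0, 0], 0],
  [[0, 0, 0], 0],
], jaw=1, grip_force=25)

```text
t: 13.8
tool_pos: [0.4866, -0.2004, 0.1258]
tool_rot: [2.391, 2.036, 0.001]
contact_force: [-0.9, 0.6, 4.9]
opening: 0.009
grip_force: 24.7
```

Emit:
drive_tool([
  [[0, 0.001, -0.0082], 0],
  [[0, 0.0012, -0.0082], 0],
  [[0, 0.0018, -0.0081], 0],
  [[0, 0.002, -0.0081], 0],
  [[0, 0.0027, -0.0078], 0],
  [[0, 0.0029, -0.0078], 0],
  [[0, 0.0034, -0.0075], 0],
  [[0, 0.0037, -0.0075], 0],
  [[0, 0.0042, -0.0071], 0],
  [[0, 0.0045, -0.007], 0],
])

```text
t: 14.8
tool_pos: [0.5122, -0.2044, 0.2023]
tool_rot: [-2.389, -2.035, 0.005]
contact_force: [-5.7, -2.3, 2.6]
opening: 0.0091
grip_force: 24.4
```

Emit:
drive_tool([
  [[0, 0.005, -0.0066], 0],
  [[0, 0.0051, -0.0066], 0],
  [[0, 0.0057, -0.006], 0],
  [[0, 0.0057, -0.006], 0],
  [[0, 0.0063, -0.0054], 0],
  [[0, 0.0063, -0.0054], 0],
  [[0, 0.0068, -0.0047], 0],
  [[0, 0.0069, -0.0047], 0],
  [[0, 0.0073, -0.004], 0],
  [[0, 0.0073, -0.0039], 0],
])

```text
t: 15.8
tool_pos: [0.575, -0.2142, 0.2578]
tool_rot: [-2.391, -2.036, -0.0]
contact_force: [-4.0, -0.5, 3.9]
opening: 0.0091
grip_force: 25.3
```

Emit:
drive_tool([
  [[0, 0, 0], 0],
  [[0, 0, 0], 0],
  [[0, 0, 0], 0],
  [[0, 0, 0], 0],
  [[0, 0, 0], 0],
  [[0, 0, 0], 0],
  [[0, 0, 0], 0],
  [[0, 0, 0], 0],
])

```text
t: 16.6
tool_pos: [0.5749, -0.2142, 0.2575]
tool_rot: [2.392, 2.037, 0.001]
contact_force: [-5.2, -1.1, 7.5]
opening: 0.0088
grip_force: 25.7
```

```bash
python3 - <<'E'
from h import *
o=ctrl.get_obs();p=o['tool_pos'];print(o['t'],p,o['opening'],o['grip_force'],o['contact_force'],abs(o['dq']).max())
h=np.array([.584+.06*.987,-.216-.06*.16]);s=(h-p[:2])@[.987,-.16];z=p[2]-.054-.06
print('lid',np.arctan2(z,s)-.079,np.hypot(z,s))
get('top');s=get('scene')['image'];t=get('top')['image']
c=np.hstack([cv2.resize(s[120:300,160:420],(520,360)),cv2.resize(t[180:300,300:393],(279,360))]);cv2.imwrite('pics/f.png',c)
E
```

```text
16.6 [ 0.57486993 -0.21421782  0.25753605] 0.008818450523350589 25.695698261260986 [-5.17257269 -1.12726964  7.51805061] 0.002593856534876832
lid 1.0420966072445506 0.15938219383972785
```

View pics/f.png

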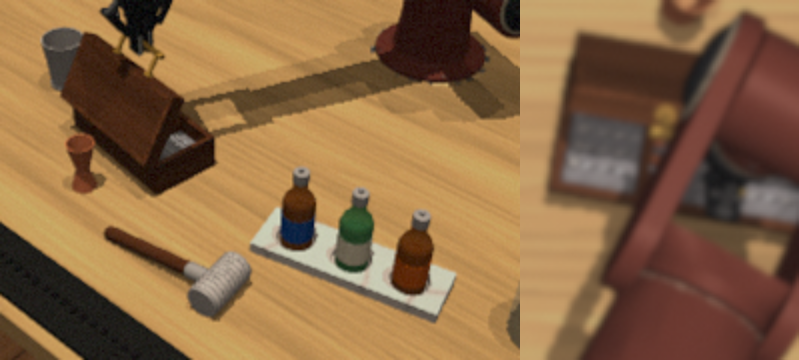

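The picture shows the lid open at about 60°, with the gripper holding the pull at (140,50) in the picture. The bottle stands in its well at (413,260), and nothing else has moved.

```bash
python3 -c "
from station import ctrl
print(ctrl.finish_job())"
```

```text
the job is handed in; nothing more can be done
None
```

The job is handed in: the bitters bottle stands released in the formerly empty tray well, and the arm is holding the lid steady at about 1.04 rad (60°); the hand-in returned no verdict.

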